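Stack the abrasive cartons on the bench scale and record the weight

TASK

Weigh the three closed cartons together for the stock sheet: stack the medium carton and then the thin one squarely on the thick carton that already stands on the scale's pan, edges flush and long sides together, setting each down gently rather than dropping it. Then press the large oblong key on the scale's front panel, firmly but without leaning hard on it, for a moment, to record the weight. Leave the column standing on the pan and the other things on the bench where they are.

Things in the scene. Friction and masses are not known exactly. Their poses are not given: they have to be found in the camera images.
- carton_thick: the thickest of three closed cardboard cartons of one footprint (120 mm along its own x, 60 mm along its own y); 60 mm high; it already stands on the scale's pan, lying roughly across it. Origin: centre of its underside; z up. Not fixed, about 0.3 to 0.6 kg.
- carton_medium: closed cardboard carton 120 (own x) x 60 (own y) x 48 mm high, on the bench; about 0.2 to 0.45 kg, weight near its middle. Origin: centre of its underside; z up.
- carton_thin: closed cardboard carton 120 (own x) x 60 (own y) x 36 mm high, on the bench; about 0.17 to 0.35 kg, weight near its middle. Origin: centre of its underside; z up. The two loose cartons may stand in either place.
- scale: bench scale fixed to the bench, 300 mm (own x) x 220 mm (own y). Origin: on the bench under its centre; own x points from its key panel at the front to the pan at the back. The key panel takes the 100 mm next to the front edge, sloping up 10 degrees towards the pan, about 40 to 57 mm above the bench; pan beyond it.
- pan_center (a point): centre of the top face of the scale's steel pan, 62 mm above the bench; the pan measures 194 mm (scale x) x 214 mm (scale y).
- key: record key: the one large oblong grey membrane key on the scale's panel, right of three small square keys seen from the robot; 60 mm (own y) x 30 mm (own x). Origin: centre of its top face, about 48 mm above the bench; own z its normal, tilted 10 degrees. Stiff, gives only 1.5 mm: registers at 4 N held 0.1 s, bottoms at 6 N; more than 40 N harms it.
- point_holder: bystander: red holder full of small mounted grinding points, 85 x 130 mm, about 105 mm high. Origin: centre of its underside.
- oil_bottle: bystander: amber bottle, 48 mm across, 110 mm high. Origin: centre of its underside.
- round_tin: bystander: flat round metal tin, 93 mm across, 22 mm high. Origin: centre of its underside.
- sanding_drum: bystander: red-brown abrasive cylinder standing on end, 38 mm across, 45 mm high. Origin: centre of its underside.
Things that resemble listed ones, but are neither listed nor needed, are in the scene too. Leave any blue, green or pink look-alike of the carton_thick alone.

How it is judged:
By the outcome, as a careful person would: the job done as asked, in the order asked, and still so for the second after the job is handed in, with the robot touching nothing.
It also fails if it takes over 61 s, if anything falls off the work surface, if the arm or the gripper's body presses on something with over 40 N, if the wrist force passes 120 N, or if a joint passes its speed limit or range.

ROBOT

A 6-joint arm with a two-finger parallel gripper is mounted at the origin on the work surface. World frame = base frame: x ahead of the robot, y to its left, z up, the work surface at z = 0. Lengths are in m, angles in rad, forces in N, time in s.
With the tool pointing down it reaches from about 0.275 to 0.85 m from the base axis. Payload 5.2 kg.
Tool frame: the origin (TCP) lies at the very end of the fingers, on their centre line; the grasp point (between the pads) lies 19 mm behind it; z points along the fingers, y is the line along which they close (so a half turn about z gives the same grasp; the last joint's range is limited). The gripper opens to 85 mm and grips with 20 to 120 N. Pads are 22 mm wide; open, the fingers measure 114 mm over their backs; the gripper's body (76 mm by 85 mm) begins 54 mm behind the grasp point. The pads swing forward as they close: fully open they stand 13 mm farther back than shut.
Start: joints at [-1.357, 0.259, 1.535, -0, 1.348, -0.203], TCP at [0.223, -0.503, 0.231] pointing down, gripper open.
Joint ranges: [-3.14, 3.14], [-0.91, 2.08], [0.19, 2.58], [-1.22, 4.36], [0.22, 2.71], [-3.12, 3.12]. Speed limits (rad/s): [2.57, 2.57, 3.14, 3.14, 3.14, 3.14].

INTERFACE

Orientations are given as a unit quaternion [x, y, z, w].
In Python, from plant import robot gives the robot as it stands.
- The arm moves only by the tool arm_command, never from a script. Its argument "moves" is a list of rows, each a list of 5 numbers: the shift along the tool's x, y, z in mm, then the turn about the tool's z in degrees, then the opening, from 0 (shut) to 1 (fully open). A call has 1 to 12 rows; each row shifts and turns the commanded pose from where the row before left it, along the tool's axes as they then stand; what a row does not reach is not made up. A row lasts 1/8 s, in which the tool goes at most 62.5 mm and 10.7 degrees, less where a joint would pass 70% of its speed; a pose out of reach is approached as far as the arm can. A call with a gripper value outside its range is refused whole. The fingers move at their own pace and stop on an object; the grip force is fixed at half the most. Time passes only in rows, so rows that do not move let the fingers close. It gives the time, the measured TCP pose, the force, the opening and the grip force at its end, in the units of the state.
- robot.get_state(): the state, without advancing time (a new reading comes with each control period).
- robot.snapshot(name): name is "scene" or "top" or "wrist"; returns the picture (480x640x3 uint8, red, green, blue); there is no depth.
- robot.get_calibration(name): a dict with "camera_matrix" (3x3 intrinsics, pixels), "extrinsics" (4x4, takes a point from camera to world coordinates); the wrist camera has in their place "T_tool_cam" (4x4, takes a point from camera to tool coordinates, whose origin is the TCP and whose axes are the flange's). Camera axes: x right, y down, z forward; pixel columns grow to the right and rows downward; lengths in m; the calibration is good to about 2 mm. A picture is of the moment at which its call begins: read the wrist's pose just before it. get_calibration takes no time and is no camera call.
- robot.finish_job(): hands the job in; it is judged then, once.
The state is a dict: "t": time; "q": joint angles; "joint_velocities": joint speeds; "tau": joint torques, N m; "ee_pos": TCP position; "orientation": TCP orientation; "force": force on the tool from outside, world axes, zero at the start; "torque": the same for the moment, N m; "grip_width": finger opening in m; "grip_force": force on a finger pad.
Only numpy, scipy, OpenCV 4.12 (cv2) and the standard library are available. Lean on these libraries where they do the work, as an engineer would, in place of code of your own. Each camera call takes 0.05 s, during which the arm holds its last target. There are 200 camera calls.

## Working session

There is one attempt and no reset: what is moved stays moved. The work goes in short steps, Python scripts to look and compute and a tool call to move; the robot and the scene stay as the last step left them, time stands still between calls to the robot, and variables do not carry over. Pictures are saved under pics/ and viewed, at most 10 in all, crops included, and the job is handed in when it is done.

Besides the shell and the picture viewer there is one more tool, called after "Call:" as a command line: name --pt "numbers of a row" for each row, then --argument value for the rest. arm_command: Moves the arm, as the interface text tells. Its arguments: {"type":"object","properties":{"moves":{"type":"array"}},"required":["moves"]}

```bash
mkdir -p pics; ls
python3 - <<'E'
from plant import robot
import cv2,numpy as np
for n in("top","scene"):
    cv2.imwrite(f"pics/{n}0.png",robot.snapshot(n)[:,:,::-1])
    c=robot.get_calibration(n);print(n,np.round(c["camera_matrix"],1).tolist(),np.round(c["extrinsics"],3).tolist())
print(robot.get_calibration("wrist"))
s=robot.get_state();print(s["t"],s["ee_pos"],s["orientation"],s["grip_width"])
E
```

```text
pics
top [[595.9, 0.0, 317.9], [0.0, 595.9, 234.3], [0.0, 0.0, 1.0]] [[-0.024, -0.996, 0.086, 0.441], [-1.0, 0.025, 0.001, -0.005], [-0.003, -0.086, -0.996, 1.435], [0.0, 0.0, 0.0, 1.0]]
scene [[531.6, 0.0, 319.3], [0.0, 531.6, 243.2], [0.0, 0.0, 1.0]] [[0.468, 0.488, -0.737, 1.412], [0.883, -0.24, 0.402, -0.468], [0.019, -0.839, -0.543, 0.688], [0.0, 0.0, 0.0, 1.0]]
{'camera_matrix': array([[379.65310927,   0.        , 320.20766048],
       [  0.        , 379.65310927, 240.51553944],
       [  0.        ,   0.        ,   1.        ]]), 'T_tool_cam': array([[ 1.51930628e-03, -9.53853710e-01, -3.00267865e-01,
         7.65440990e-02],
       [ 9.99998799e-01,  1.54070793e-03,  1.65500495e-04,
        -2.66093107e-04],
       [ 3.04761819e-04, -3.00267756e-01,  9.53854906e-01,
        -1.42017344e-01],
       [ 0.00000000e+00,  0.00000000e+00,  0.00000000e+00,
         1.00000000e+00]])}
0.1 [ 0.22257384 -0.50242344  0.23053189] [ 9.78363251e-01  2.06892785e-01 -1.67133613e-06 -8.51461663e-04] 0.08530118546083619
```

View pics/top0.png

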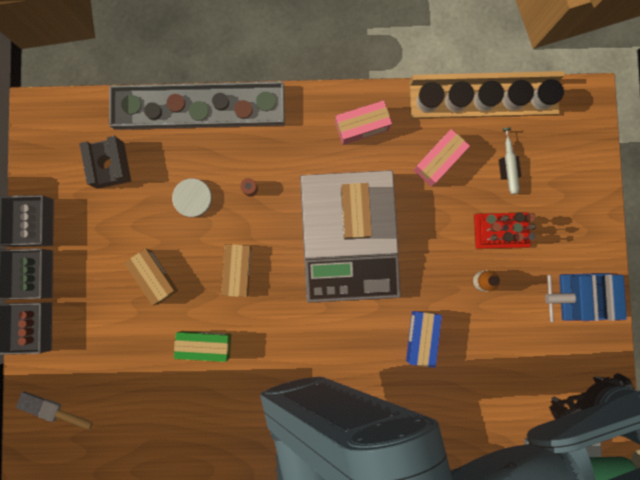

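View pics/scene0.png

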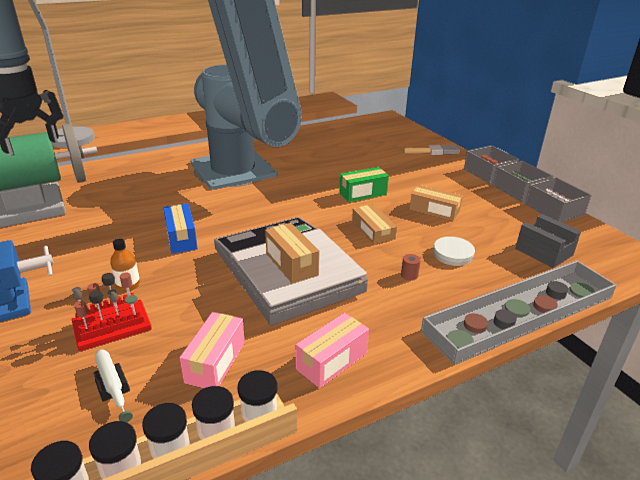

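The top view shows three brown cartons: on the pan (356,210), and loose at (236,270) and (152,276). The blue (425,339), green (202,346) and pink (363,122), (442,158) ones are look-alikes. The oblong key is at (376,286). Next is one close crop to check the choice and read corners.

Run:
```python
import cv2
a=cv2.imread("pics/top0.png")[165:310,125:405];b=cv2.imread("pics/scene0.png")[180:290,250:470]
a=cv2.resize(a,None,fx=2.8,fy=2.8,interpolation=cv2.INTER_CUBIC)
cv2.imwrite("pics/crop1.png",a)
```

```text
(no output)
```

View pics/crop1.png

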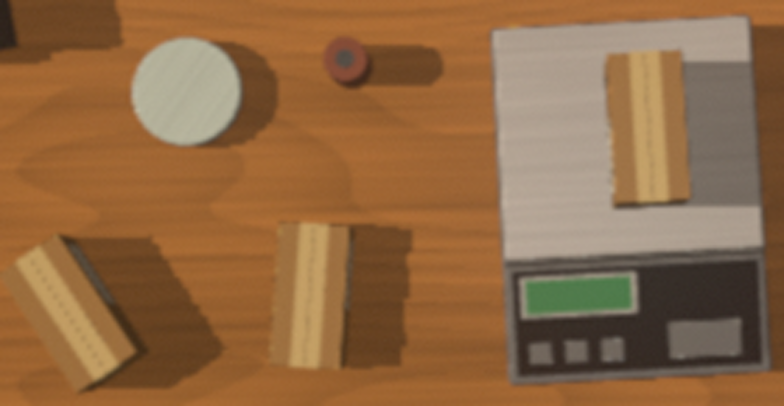

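The brown cartons' tops are clear: pan carton corners in crop (606,55),(681,51),(690,200),(614,207), loose B around (310,296), loose A around (70,315), key (705,339).

```bash
cat > h.py <<'E'
from plant import robot
import cv2,numpy as np
from scipy.spatial.transform import Rotation as R
from scipy.optimize import least_squares
def cam(n,s=None):
    c=robot.get_calibration(n)
    if n!="wrist": return c["camera_matrix"],c["extrinsics"]
    s=s or robot.get_state();T=np.eye(4);T[:3,:3]=R.from_quat(s["orientation"]).as_matrix();T[:3,3]=s["ee_pos"]
    return c["camera_matrix"],T@c["T_tool_cam"]
def plane(KE,uv,z):
    K,E=KE;d=np.c_[np.atleast_2d(uv),np.ones(len(np.atleast_2d(uv)))]@np.linalg.inv(K).T@E[:3,:3].T
    return E[:3,3]+d*((z-E[2,3])/d[:,2])[:,None]
def proj(KE,P):
    K,E=KE;p=(np.asarray(P)-E[:3,3])@E[:3,:3]@K.T;return p[:,:2]/p[:,2:]
def rect(KE,uv,z):
    p=plane(KE,uv,z)[:,:2];c,wh,a=cv2.minAreaRect(p.astype(np.float32));m=p.mean(0)
    e=p-np.roll(p,1,0);l=np.linalg.norm(e,axis=1);i=np.argmax(l);j=(i+2)%4;d=e[i]-e[j]
    return np.round(m,4),round(np.degrees(np.arctan2(d[1],d[0]))%180,2),np.round(l,4)
def pose():
    s=robot.get_state();x=R.from_quat(s["orientation"]).as_matrix()[:,0]
    return s["t"],np.round(s["ee_pos"],4),"toolx deg",round(np.degrees(np.arctan2(x[1],x[0])),2)
def goto(xy,z,yawx):
    "shift in current tool frame (mm) and turn (deg about tool z)"
    s=robot.get_state();M=R.from_quat(s["orientation"]).as_matrix()
    d=M.T@(np.array([*xy,z])-s["ee_pos"])*1000
    cur=np.degrees(np.arctan2(M[1,0],M[0,0]));t=-((yawx-cur+90)%180-90)
    return np.round(d,1),"turn",round(t,1),"q6",round(s["q"][5],2)
E
python3 - <<'E'
from h import *
f=lambda u:np.array(u,float)/2.8+[125,165]
k=cam("top")
print(rect(k,f([(606,55),(681,51),(690,200),(614,207)]),.122))
for z in(.036,.048):
    print(z,rect(k,f([(279,222),(347,227),(342,369),(270,363)]),z),rect(k,f([(2,272),(52,240),(137,350),(82,390)]),z))
print("key",plane(k,f([(705,339)]),.048),"scale corners",plane(k,f([(493,30),(749,16),(764,248),(505,262)]),.062))
print(pose())
E
```

```text
(array([ 0.6052, -0.0904]), np.float64(1.49), array([0.1214, 0.0598, 0.1191, 0.0603]))
0.036 (array([0.4822, 0.1914]), np.float64(176.44), array([0.1181, 0.0574, 0.1188, 0.0604])) (array([0.4722, 0.3937]), np.float64(35.48), array([0.1204, 0.0493, 0.1177, 0.0561]))
0.048 (array([0.4818, 0.1897]), np.float64(176.44), array([0.1171, 0.0569, 0.1177, 0.0599])) (array([0.472 , 0.3902]), np.float64(35.48), array([0.1194, 0.0489, 0.1167, 0.0556]))
key [[ 0.43738146 -0.13735417  0.048     ]] scale corners [[ 0.69809494  0.03206101  0.062     ]
 [ 0.70456983 -0.18150215  0.062     ]
 [ 0.51084663 -0.18703062  0.062     ]
 [ 0.50456489  0.02644559  0.062     ]]
(0.1, array([ 0.2226, -0.5024,  0.2305]), 'toolx deg', np.float64(23.88))
```

Call:
arm_command --pt "38 -43 -12 0 1" --pt "38 -43 -12 0 1" --pt "38 -43 -12 0 1" --pt "38 -43 -12 0 1" --pt "38 -43 -12 0 1" --pt "38 -43 -12 0 1" --pt "38 -43 -12 0 1" --pt "38 -43 -12 0 1" --pt "38 -43 -12 0 1" --pt "38 -43 -12 0 1" --pt "38 -43 -12 0 1" --pt "38 -43 -12 0 1"

```text
t: 1.6
ee_pos: [0.4308, 0.1555, 0.3755]
orientation: [0.978, 0.207, -0.0, 0.0]
force: [0.9, -0.4, 0.8]
grip_width: 0.0857
grip_force: 0.0
```

Call:
arm_command --pt "0 0 0 10 1" --pt "0 0 0 10 1" --pt "0 0 0 4 1" --pt "0 -45 0 0 1" --pt "0 -45 0 0 1" --pt "0 -30 0 0 1" --pt "0 0 0 0 1" --pt "0 0 0 0 1"

```text
t: 2.6
ee_pos: [0.4308, 0.2731, 0.3749]
orientation: [1.0, -0.001, -0.0, 0.0]
force: [0.4, -1.1, 0.2]
grip_width: 0.0851
grip_force: 0.0
```

Run:
```python
from h import *
s=robot.get_state();im=robot.snapshot("wrist");cv2.imwrite("pics/w1.png",im[:,:,::-1])
np.save("w1.npy",[*s["ee_pos"],*s["orientation"]]);print(pose())
k=cam("wrist",s);print(proj(k,[(.482,.19,.04),(.472,.392,.04)]))
```

```text
(2.65, array([0.4309, 0.2728, 0.3751]), 'toolx deg', np.float64(-0.15))
[[388.23945423 142.48785839]
 [223.01359685 150.95548427]]
```

View pics/w1.png

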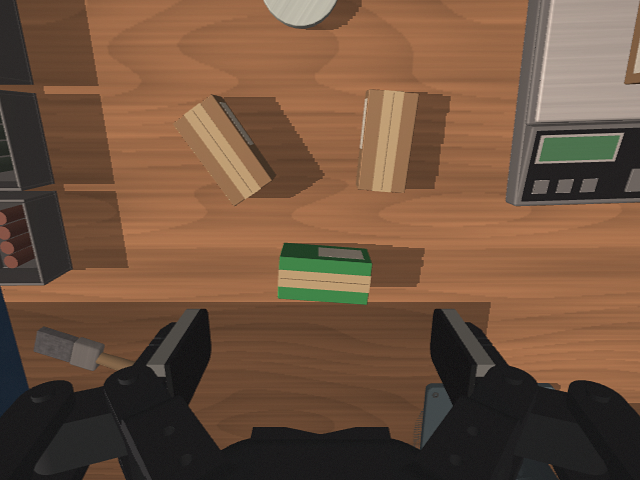

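The wrist view shows A at (225,150) and B at (388,142), with A's shadow longer, so A is probably the medium one. The next crop gives its corners and height.

Run:
```python
import cv2
a=cv2.imread("pics/w1.png")[85:210,165:430]
cv2.imwrite("pics/crop2.png",cv2.resize(a,None,fx=3,fy=3,interpolation=cv2.INTER_CUBIC))
```

```text
(no output)
```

View pics/crop2.png

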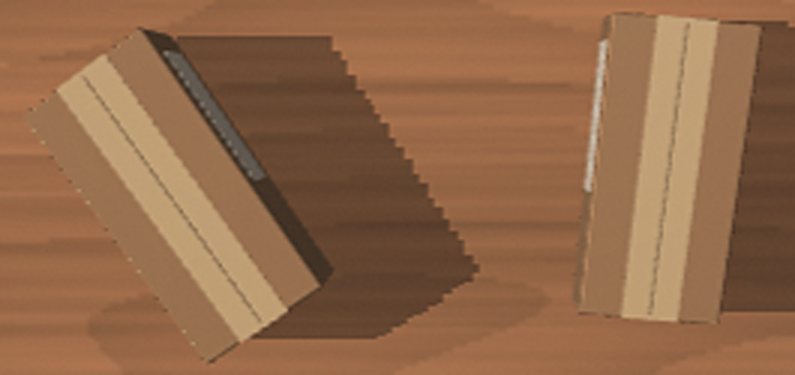

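Run:
```python
from h import *
v=np.load("w1.npy");k=cam("wrist",dict(ee_pos=v[:3],orientation=v[3:]))
f=lambda u:np.array(u,float)/3+[165,85]
for z in(.036,.048):
  for u in([(28,113),(139,29),(320,288),(208,361)],[(610,13),(761,24),(718,322),(579,313)]):print(z,rect(k,f(u),z))
```

```text
0.036 (array([0.4699, 0.3923]), np.float64(33.11), array([0.1212, 0.0571, 0.1225, 0.0585]))
0.036 (array([0.4813, 0.1906]), np.float64(175.72), array([0.119 , 0.0599, 0.1189, 0.0594]))
0.048 (array([0.4709, 0.3893]), np.float64(33.11), array([0.1181, 0.0556, 0.1194, 0.057 ]))
0.048 (array([0.4819, 0.1927]), np.float64(175.72), array([0.116 , 0.0584, 0.1159, 0.0579]))
```

Call:
arm_command --pt "14 -40 30 -10 1" --pt "10 -40 50 -10 1" --pt "0 -40 50 -10 1" --pt "0 0 50 -3.3 1" --pt "0 0 0 0 1" --pt "0 0 0 0 1"

```text
t: 3.4
ee_pos: [0.4362, 0.3896, 0.2005]
orientation: [0.959, 0.284, 0.001, -0.0]
force: [0.7, 0.5, 2.0]
grip_width: 0.0857
grip_force: 0.0
```

Run:
```python
from h import *
s=robot.get_state();im=robot.snapshot("wrist");cv2.imwrite("pics/w2.png",im[:,:,::-1])
np.save("w2.npy",[*s["ee_pos"],*s["orientation"]]);print(pose())
print(goto((.471,.3895),.1,33.1))
```

```text
(3.45, array([0.4366, 0.3899, 0.2012]), 'toolx deg', np.float64(33.04))
(array([ 28.1,  19. , 101.4]), 'turn', np.float64(-0.1), 'q6', np.float64(1.53))
```

View pics/w2.png

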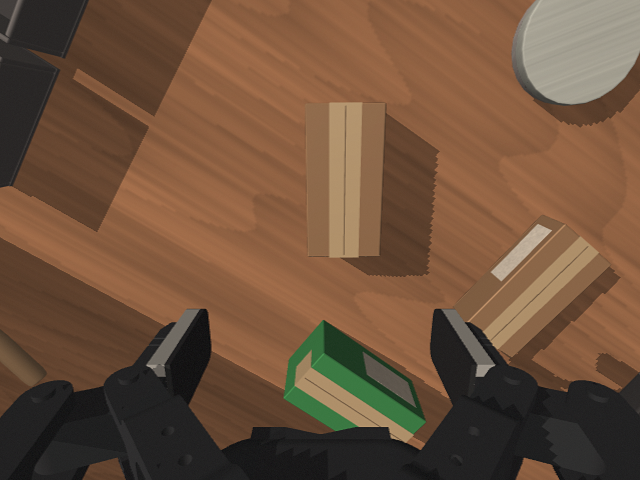

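The carton A top is square in view with corners (305,103),(386,102),(380,257),(308,257); B's taller-looking side is on the right at (540,290).

Run:
```python
from h import *
v=np.load("w2.npy");k=cam("wrist",dict(ee_pos=v[:3],orientation=v[3:]))
for z in(.036,.048):
  r=rect(k,[(305,103),(386,102),(380,257),(308,257)],z);print(z,r,goto(r[0],.1,r[1]))
```

```text
0.036 (array([0.4704, 0.3885]), np.float64(33.67), array([0.1243, 0.0616, 0.1251, 0.0618])) (array([ 27.1,  19.5, 101.4]), 'turn', np.float64(-0.6), 'q6', np.float64(1.53))
0.048 (array([0.4716, 0.3902]), np.float64(33.67), array([0.1195, 0.0591, 0.1202, 0.0593])) (array([ 29. ,  18.8, 101.4]), 'turn', np.float64(-0.6), 'q6', np.float64(1.53))
```

Call:
arm_command --pt "29 19 41 -0.6 1" --pt "0 0 50 0 1" --pt "0 0 50 0 1" --pt "0 0 30 0 1" --pt "0 0 18 0 1" --pt "0 0 2 0 1" --pt "0 0 0 0 0" --pt "0 0 0 0 0" --pt "0 0 0 0 0" --pt "0 0 0 0 0" --pt "0 0 0 0 0" --pt "0 0 0 0 0"

```text
t: 4.95
ee_pos: [0.4708, 0.3906, 0.0095]
orientation: [0.957, 0.291, 0.002, -0.0]
force: [0.9, -0.8, 7.2]
grip_width: 0.0594
grip_force: 66.5
```

Call:
arm_command --pt "0 0 -10 0 0" --pt "0 0 -30 0 0" --pt "0 0 -50 10 0" --pt "0 0 -55 10 0" --pt "0 0 -55 10 0" --pt "0 0 -20 2 0" --pt "0 30 0 0 0" --pt "0 45 0 0 0" --pt "0 50 0 0 0" --pt "0 50 0 0 0" --pt "0 50 0 0 0" --pt "0 50 0 0 0"

```text
t: 6.45
ee_pos: [0.4772, 0.1135, 0.2277]
orientation: [1.0, 0.016, 0.0, 0.0]
force: [1.2, -0.2, -3.6]
grip_width: 0.0594
grip_force: 65.7
```

Call:
arm_command --pt "0 50 0 0 0" --pt "0 50 0 0 0" --pt "0 50 0 0 0" --pt "0 35 0 0 0" --pt "0 20 0 0 0" --pt "0 0 0 0 0" --pt "0 0 0 0 0"

```text
t: 7.32
ee_pos: [0.4839, -0.0892, 0.2274]
orientation: [1.0, 0.016, -0.0, -0.0]
force: [0.0, -0.0, -3.9]
grip_width: 0.0595
grip_force: 65.7
```

Run:
```python
from h import *
s=robot.get_state();im=robot.snapshot("wrist");cv2.imwrite("pics/w3.png",im[:,:,::-1])
np.save("w3.npy",[*s["ee_pos"],*s["orientation"]]);print(pose(),s["grip_width"],s["force"])
```

```text
(7.375, array([ 0.484 , -0.089 ,  0.2274]), 'toolx deg', np.float64(1.82)) 0.05950250061617629 [ 3.67531000e-03 -1.95119750e-03 -3.93275823e+00]
```

View pics/w3.png

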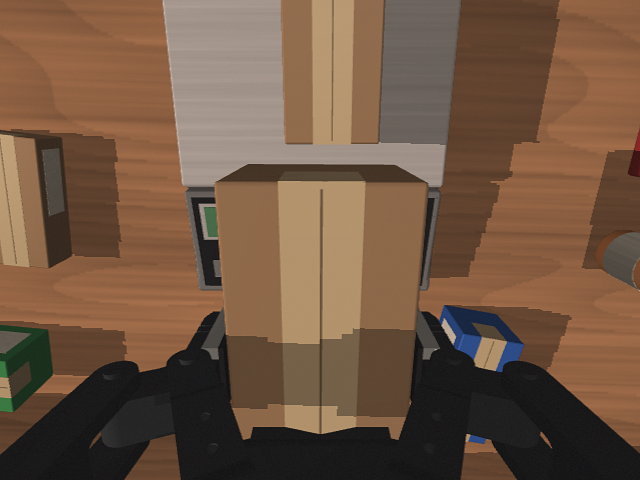

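The thick carton's near top edge runs (285,142)–(379,143) with its sides leaving at (281,0) and (385,0). The held carton's far top edge runs (216,181)–(427,181).

Run:
```python
from h import *
v=np.load("w3.npy");k=cam("wrist",dict(ee_pos=v[:3],orientation=v[3:]))
p=plane(k,[(285,142.5),(379,143),(281,0),(384.5,0)],.122);print(np.round(p,4))
d=((p[2]-p[0])+(p[3]-p[1]))[:2];d/=np.linalg.norm(d);print("yaw",np.degrees(np.arctan2(d[1],d[0])),np.linalg.norm(p[0]-p[1]))
c=(p[0]+p[1])[:2]/2+.06*d;print("thick",c)
h=plane(k,[(216,181),(427,181)],v[2]-.0095+.048);print("held far edge",np.round(h,4),"centre",h.mean(0)[:2]-.06*d)
print(goto(c,.15,np.degrees(np.arctan2(d[1],d[0]))))
```

```text
[[ 0.5465 -0.0647  0.122 ]
 [ 0.5482 -0.1241  0.122 ]
 [ 0.6252 -0.062   0.122 ]
 [ 0.6271 -0.1209  0.122 ]]
yaw 2.0956301822548293 0.059393990282536314
thick [ 0.60732402 -0.09217414]
held far edge [[ 0.5438 -0.0587  0.2659]
 [ 0.5456 -0.1162  0.2659]] centre [ 0.48475062 -0.08962575]
(array([123.2,   7.2,  77.3]), 'turn', np.float64(-0.3), 'q6', np.float64(1.13))
```

Call:
arm_command --pt "30 6.5 0 -0.3 0" --pt "45 0 0 0 0" --pt "35 0 0 0 0" --pt "12 0 10 0 0" --pt "0 0 35 0 0" --pt "0 0 25 0 0" --pt "0 0 14 0 0" --pt "0 0 0 0 0" --pt "0 0 0 0 0"

```text
t: 8.5
ee_pos: [0.607, -0.0923, 0.1445]
orientation: [1.0, 0.018, 0.001, 0.0]
force: [0.6, -0.3, -2.4]
grip_width: 0.0593
grip_force: 65.8
```

Run:
```python
from h import *
print(pose())
a=robot.snapshot("scene")[185:320,220:380,::-1]; b=robot.snapshot("top")[165:265,295:405,::-1]
a=cv2.resize(a,(474,400),interpolation=cv2.INTER_CUBIC);b=cv2.resize(b,(320,400),interpolation=cv2.INTER_CUBIC)
cv2.imwrite("pics/c4.png",np.hstack([a,b]))
```

```text
(8.5, array([ 0.607 , -0.0923,  0.1445]), 'toolx deg', np.float64(2.09))
```

View pics/c4.png

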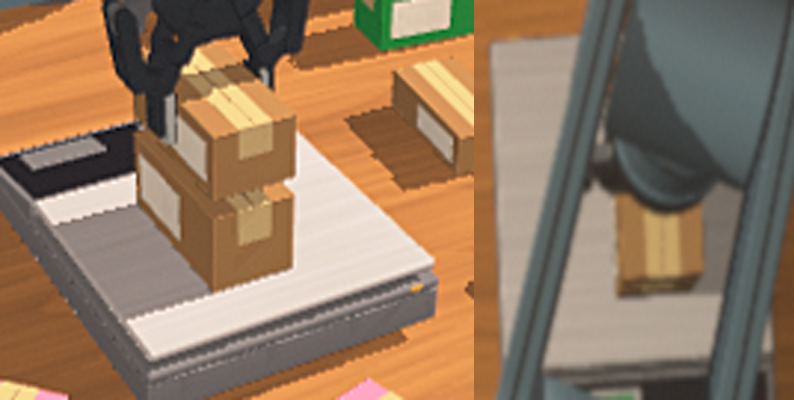

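Run:
```python
from h import *
k=cam("scene");c=np.array([.6073,-.0922]);a=np.radians(2.1);d=np.array([np.cos(a),np.sin(a)]);n=np.array([-d[1],d[0]])
for o in((1,-1),(1,1),(-1,-1)):
  q=c+.06*o[0]*d+.03*o[1]*n
  print(o,np.round((proj(k,[(*q,z) for z in(.062,.122,.135,.183)])-[220,185])*2.963,1).tolist())
```

```text
(1, -1) [[213.0, 294.4], [212.1, 218.7], [211.9, 201.6], [211.2, 136.5]]
(1, 1) [[292.6, 268.3], [294.3, 193.6], [294.7, 176.9], [296.2, 112.7]]
(-1, -1) [[134.5, 203.8], [131.4, 131.4], [130.7, 115.2], [128.0, 53.3]]
```

The held carton (bottom front corner (217,200) in the crop) is perhaps 1 px right of the thick one (edge at about 213). I'll measure that numerically.

Run:
```python
from h import *
im=robot.snapshot("scene").astype(int)
for r in(230,234,238,242,246,256,260,264,268,272):
    print(r,"L",im[r,286:298].sum(1).tolist(),"R",im[r,314:324].sum(1).tolist())
```

```text
230 L [412, 275, 240, 247, 282, 415, 480, 452, 470, 459, 415, 307] R [321, 321, 321, 313, 303, 414, 679, 564, 448, 377]
234 L [502, 506, 513, 390, 237, 264, 332, 325, 322, 326, 325, 324] R [321, 325, 321, 313, 299, 406, 703, 699, 693, 698]
238 L [503, 506, 499, 361, 235, 256, 328, 319, 322, 322, 321, 317] R [319, 325, 321, 318, 298, 414, 731, 689, 680, 677]
242 L [496, 517, 504, 361, 242, 262, 326, 323, 320, 320, 322, 321] R [319, 314, 316, 308, 288, 402, 720, 680, 678, 677]
246 L [287, 259, 269, 327, 254, 267, 342, 322, 316, 317, 317, 319] R [420, 580, 729, 713, 697, 687, 680, 676, 677, 668]
256 L [265, 265, 267, 295, 294, 284, 288, 284, 273, 281, 295, 295] R [319, 323, 322, 305, 353, 598, 688, 674, 672, 678]
260 L [263, 265, 267, 267, 259, 265, 349, 321, 322, 320, 324, 319] R [327, 321, 318, 298, 363, 619, 681, 663, 659, 658]
264 L [264, 266, 266, 269, 261, 264, 338, 321, 321, 322, 326, 322] R [322, 324, 314, 298, 380, 659, 677, 661, 667, 674]
268 L [271, 258, 264, 269, 259, 262, 343, 322, 322, 316, 322, 318] R [320, 317, 316, 293, 395, 668, 679, 667, 658, 661]
272 L [271, 267, 266, 266, 263, 273, 334, 322, 318, 313, 318, 323] R [314, 315, 316, 293, 396, 677, 670, 660, 661, 652]
```

Edge columns agree to about 0.3 px (under 1 mm). I'll lower it gently.

Call:
arm_command --pt "0 0 6 0 0" --pt "0 0 4 0 0" --pt "0 0 1 0 0" --pt "0 0 0.5 0 0" --pt "0 0 0 0 0" --pt "0 0 0 0 0"

```text
t: 9.4
ee_pos: [0.6065, -0.0922, 0.1319]
orientation: [1.0, 0.018, 0.0, 0.0]
force: [0.2, -0.4, -2.8]
grip_width: 0.0592
grip_force: 65.9
```

Call:
arm_command --pt "0 0 0.5 0 0" --pt "0 0 0.3 0 0" --pt "0 0 0 0 0" --pt "0 0 0 0 0"

```text
t: 9.9
ee_pos: [0.6065, -0.0922, 0.1315]
orientation: [1.0, 0.018, 0.0, 0.0]
force: [-3.7, 0.1, 4.0]
grip_width: 0.0593
grip_force: 66.2
```

Contact has been made. Release, rise straight up, then back off for a look.

Call:
arm_command --pt "0 0 0 0 1" --pt "0 0 0 0 1" --pt "0 0 0 0 1" --pt "0 0 0 0 1" --pt "0 0 -20 0 1" --pt "0 0 -50 0 1" --pt "0 0 -60 0 1" --pt "-40 0 -20 0 1" --pt "0 0 0 0 1"

```text
t: 11.02
ee_pos: [0.5659, -0.0938, 0.2839]
orientation: [1.0, 0.018, 0.002, 0.001]
force: [1.1, -0.1, 0.0]
grip_width: 0.085
grip_force: 0.0
```

Run:
```python
from h import *
print(pose())
im=robot.snapshot("scene").astype(int)
for r in(236,240,244,248,252,258,262,266,270):
    print(r,"L",im[r,286:298].sum(1).tolist(),"R",im[r,314:324].sum(1).tolist())
s=robot.get_state();w=robot.snapshot("wrist");cv2.imwrite("pics/w5.png",w[:,:,::-1]);np.save("w5.npy",[*s["ee_pos"],*s["orientation"]])
k=cam("wrist",s);c=np.array([.6073,-.0922]);a=np.radians(2.1);d=np.array([np.cos(a),np.sin(a)]);n=np.array([-d[1],d[0]])
for z in(.122,.17):print(z,np.round(proj(k,[(*(c+.06*i*d+.03*j*n),z) for i,j in((-1,1),(-1,-1),(1,1),(1,-1))]),1).tolist())
```

```text
(11.025, array([ 0.5659, -0.0938,  0.2839]), 'toolx deg', np.float64(2.06))
236 L [464, 270, 247, 251, 268, 395, 470, 449, 461, 436, 368, 294] R [320, 316, 318, 313, 290, 407, 722, 682, 676, 678]
240 L [498, 502, 502, 388, 232, 265, 322, 319, 321, 316, 320, 316] R [319, 317, 322, 313, 294, 406, 727, 693, 688, 683]
244 L [502, 502, 498, 355, 244, 262, 328, 318, 315, 313, 320, 320] R [315, 321, 322, 310, 310, 480, 714, 678, 671, 672]
248 L [490, 520, 498, 355, 240, 261, 322, 321, 314, 315, 314, 319] R [313, 318, 313, 305, 309, 485, 691, 668, 660, 663]
252 L [287, 259, 264, 323, 252, 262, 336, 318, 318, 317, 314, 317] R [448, 329, 303, 295, 336, 568, 690, 667, 665, 668]
258 L [265, 263, 259, 260, 249, 240, 308, 312, 458, 348, 306, 306] R [316, 320, 318, 302, 355, 605, 696, 675, 664, 665]
262 L [262, 261, 264, 256, 257, 260, 341, 316, 319, 321, 319, 313] R [315, 317, 313, 297, 376, 645, 670, 654, 656, 657]
266 L [262, 261, 262, 263, 259, 267, 336, 314, 316, 320, 315, 316] R [313, 320, 310, 294, 398, 670, 686, 675, 668, 667]
270 L [260, 264, 265, 265, 257, 263, 338, 318, 313, 317, 324, 315] R [315, 321, 307, 293, 390, 656, 669, 658, 659, 659]
0.122 [[284.3, 241.3], [356.1, 241.3], [279.8, 86.7], [360.8, 86.8]]
0.17 [[278.3, 261.4], [362.3, 261.5], [272.0, 79.9], [368.8, 79.9]]
```

View pics/w5.png

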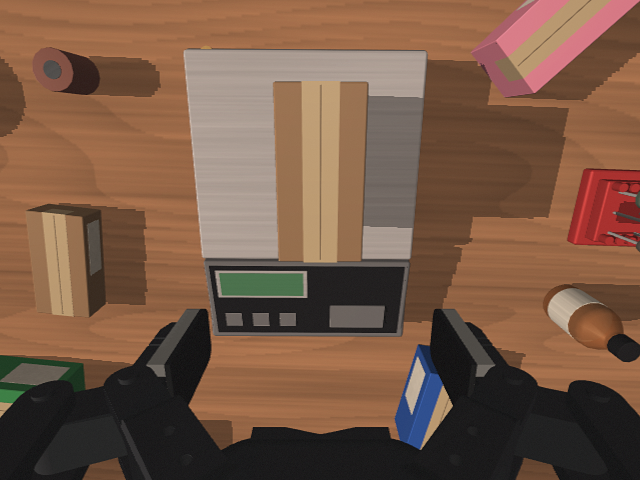

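The medium carton sits flush (scene edges line up; wrist corners (273,81),(368,82),(362,262),(278,261)), and the key centre is at (357,317). Next is carton B (thin).

Run:
```python
from h import *
v=np.load("w5.npy");k=cam("wrist",dict(ee_pos=v[:3],orientation=v[3:]))
print(rect(k,[(273.5,81.5),(368,82),(362,262),(278,261.5)],.17))
print("key",plane(k,[(330,306),(384,306),(385,327),(329,327),(357,316.5)],.048).round(4).tolist())
print("B",rect(k,[(27,213),(85,217),(83.5,316),(33,309)],.036))
print(goto((.4815,.191),.2,-4.2))
```

```text
(array([ 0.6067, -0.0922]), np.float64(1.91), array([0.1191, 0.0587, 0.1192, 0.06  ]))
key [[0.4501, -0.1089, 0.048], [0.4523, -0.1681, 0.048], [0.4264, -0.1715, 0.048], [0.4241, -0.1089, 0.048], [0.4383, -0.1393, 0.048]]
B (array([0.4817, 0.1909]), np.float64(171.69), array([0.1132, 0.0601, 0.1185, 0.0563]))
(array([ -74.7, -287.5,   80.9]), 'turn', np.float64(6.3), 'q6', np.float64(1.18))
```

Call:
arm_command --pt "-9 -36 0 0 1" --pt "-12 -46 0 0 1" --pt "-12 -46 0 0 1" --pt "-12 -46 0 0 1" --pt "-12 -46 0 0 1" --pt "-12 -46 40 0 1" --pt "-5.7 -21.5 40 6.3 1" --pt "0 0 50 0 1" --pt "0 0 0 0 1"

```text
t: 12.25
ee_pos: [0.4779, 0.191, 0.1463]
orientation: [0.999, -0.036, -0.005, 0.001]
force: [-1.1, 0.3, 0.7]
grip_width: 0.0855
grip_force: 0.0
```

Run:
```python
from h import *
print(pose(),goto((.4815,.191),.009,-4.2))
s=robot.get_state();w=robot.snapshot("wrist");cv2.imwrite("pics/w6.png",w[:,:,::-1])
k=cam("wrist",s);c=np.array([.4815,.191]);a=np.radians(-4.2);d=np.array([np.cos(a),np.sin(a)]);n=np.array([-d[1],d[0]])
print(np.round(proj(k,[(*(c+.06*i*d+.03*j*n),.036) for i,j in((-1,1),(-1,-1),(1,1),(1,-1))]),1).tolist())
```

```text
(12.25, array([0.4779, 0.191 , 0.1463]), 'toolx deg', np.float64(-4.16)) (array([  5.1,  -0.6, 137.2]), 'turn', np.float64(0.0), 'q6', np.float64(1.81))
[[278.9, 307.6], [360.0, 307.6], [272.9, 139.9], [366.5, 140.1]]
```

Run:
```python
from h import *
print(pose(),goto((.4815,.191),.009,-4.2))
w=cv2.imread("pics/w6.png").astype(int).sum(2)
for r in(160,200,240,290):print(r,w[r,264:290].tolist(),w[r,350:376].tolist())
for c in(290,345):print(c,w[130:150,c].tolist(),w[298:320,c].tolist())
```

```text
(12.3, array([0.4802, 0.191 , 0.1491]), 'toolx deg', np.float64(-4.19)) (array([  2. ,  -0.3, 140.1]), 'turn', np.float64(0.0), 'q6', np.float64(1.81))
160 [317, 317, 315, 318, 315, 314, 316, 316, 318, 316, 307, 319, 367, 329, 323, 322, 327, 321, 325, 324, 323, 322, 324, 319, 323, 324] [322, 322, 322, 325, 322, 325, 322, 320, 321, 322, 321, 320, 321, 322, 320, 288, 206, 188, 212, 209, 211, 212, 213, 209, 211, 214]
200 [302, 303, 305, 304, 303, 303, 303, 303, 306, 307, 307, 302, 315, 367, 328, 322, 321, 321, 321, 321, 322, 322, 319, 323, 324, 322] [320, 318, 320, 318, 318, 318, 321, 318, 320, 316, 319, 319, 322, 303, 205, 164, 204, 202, 209, 201, 203, 204, 202, 205, 206, 202]
240 [296, 294, 291, 291, 292, 293, 290, 291, 291, 289, 292, 288, 283, 312, 369, 324, 317, 319, 322, 321, 317, 322, 323, 320, 318, 320] [316, 316, 316, 316, 313, 319, 315, 317, 319, 317, 321, 306, 225, 183, 206, 200, 202, 205, 202, 202, 204, 204, 204, 207, 204, 207]
290 [274, 276, 274, 277, 282, 287, 298, 300, 306, 307, 307, 306, 305, 304, 309, 336, 333, 314, 318, 318, 320, 317, 316, 314, 317, 321] [316, 317, 314, 314, 318, 317, 317, 314, 319, 291, 218, 256, 296, 297, 292, 291, 293, 292, 291, 290, 289, 291, 289, 289, 291, 289]
290 [343, 344, 347, 342, 340, 336, 299, 159, 145, 188, 287, 311, 324, 324, 327, 322, 321, 324, 327, 325] [313, 315, 314, 315, 319, 315, 319, 316, 277, 318, 316, 314, 312, 314, 306, 308, 308, 307, 310, 318, 311, 311]
345 [308, 206, 206, 207, 208, 215, 216, 180, 150, 145, 248, 303, 323, 318, 323, 322, 321, 321, 322, 326] [313, 311, 316, 312, 314, 313, 316, 319, 276, 293, 294, 291, 289, 287, 302, 310, 316, 321, 323, 321, 316, 315]
```

Call:
arm_command --pt "2 0 50 0 1" --pt "0 0 50 0 1" --pt "0 0 30 0 1" --pt "0 0 8 0 1" --pt "0 0 2 0 1" --pt "0 0 0 0 0" --pt "0 0 0 0 0" --pt "0 0 0 0 0" --pt "0 0 0 0 0" --pt "0 0 0 0 0" --pt "0 0 0 0 0"

```text
t: 13.68
ee_pos: [0.4848, 0.191, 0.0129]
orientation: [0.999, -0.037, 0.002, -0.0]
force: [-1.2, 0.0, 4.6]
grip_width: 0.059
grip_force: 65.5
```

Run:
```python
from h import *
print(pose())
s=robot.get_state();w=robot.snapshot("wrist");cv2.imwrite("pics/w7.png",w[:,:,::-1]);w=w.astype(int).sum(2)
k=cam("wrist",s);print(proj(k,[(*(s["ee_pos"][:2]+.06*R.from_quat(s["orientation"]).as_matrix()[:2,0]),.036)]))
for c in(280,300,345):print(c,w[150:200,c].tolist())
```

```text
(13.675, array([0.4848, 0.191 , 0.0129]), 'toolx deg', np.float64(-4.21))
[[320.81823716 175.83366098]]
280 [345, 341, 346, 346, 349, 350, 354, 353, 354, 356, 359, 363, 365, 363, 357, 356, 356, 225, 232, 230, 235, 215, 157, 162, 162, 160, 161, 163, 160, 165, 165, 160, 170, 164, 153, 228, 294, 304, 317, 330, 332, 335, 337, 332, 335, 334, 335, 334, 336, 333]
300 [348, 346, 349, 350, 355, 352, 355, 357, 359, 359, 362, 364, 359, 357, 357, 361, 225, 231, 228, 231, 235, 233, 158, 160, 160, 160, 159, 174, 220, 214, 211, 210, 213, 209, 264, 397, 461, 455, 452, 455, 455, 454, 455, 453, 452, 452, 454, 453, 451, 451]
345 [347, 347, 351, 352, 352, 355, 355, 356, 354, 353, 348, 349, 343, 351, 262, 266, 268, 224, 227, 225, 229, 226, 174, 157, 162, 166, 160, 155, 216, 214, 213, 215, 214, 212, 196, 403, 462, 455, 455, 456, 452, 456, 457, 455, 455, 454, 452, 454, 453, 453]
```

Run:
```python
from h import *
s=robot.get_state();k=cam("wrist",s)
M=R.from_quat(s["orientation"]).as_matrix()
p=plane(k,[(280,185),(300,184.6),(345,184.8)],.036);print(((p-s["ee_pos"])@M*1000).round(1))
print(goto((.6098,-.0921),.26,2.0))
```

```text
[[ 57.2 -12.8 -22.9]
 [ 57.3  -6.6 -22.9]
 [ 57.3   7.6 -22.9]]
(array([ 146.4,  273. , -246.8]), 'turn', np.float64(-6.2), 'q6', np.float64(1.81))
```

Call:
arm_command --pt "0 0 -10 0 0" --pt "0 0 -30 0 0" --pt "0 0 -50 0 0" --pt "0 0 -60 0 0" --pt "0 0 -60 0 0" --pt "0 0 -40 -6.2 0" --pt "0 0 0 0 0"

```text
t: 14.6
ee_pos: [0.4849, 0.1912, 0.2655]
orientation: [1.0, 0.018, 0.004, -0.001]
force: [-0.8, 0.7, -2.9]
grip_width: 0.0583
grip_force: 65.6
```

Run:
```python
from h import *
print(pose(),goto((.6098,-.0921),.26,2.0))
```

```text
(14.6, array([0.4849, 0.1912, 0.2655]), 'toolx deg', np.float64(2.01)) (array([114.8, 287.6,   6.1]), 'turn', np.float64(0.0), 'q6', np.float64(1.7))
```

Call:
arm_command --pt "12 30 0 0 0" --pt "17 43 0 0 0" --pt "18 45 0 0 0" --pt "18 45 0 0 0" --pt "18 45 0 0 0" --pt "17 43 0 0 0" --pt "11 26 20 0 0" --pt "3.5 10.5 25 0 0" --pt "0 0 15 0 0" --pt "0 0 0 0 0" --pt "0 0 0 0 0"

```text
t: 15.98
ee_pos: [0.6079, -0.0916, 0.2016]
orientation: [1.0, 0.018, 0.0, 0.0]
force: [0.6, 0.0, -2.8]
grip_width: 0.0587
grip_force: 65.5
```

Run:
```python
from h import *
print(pose(),goto((.6095,-.0921),.1829,2.0))
```

```text
(15.975, array([ 0.6079, -0.0916,  0.2016]), 'toolx deg', np.float64(2.04)) (array([ 1.6,  0.6, 18.7]), 'turn', np.float64(0.0), 'q6', np.float64(1.2))
```

Call:
arm_command --pt "1.6 0.6 7 0 0" --pt "0 0 7 0 0" --pt "0 0 0 0 0" --pt "0 0 0 0 0" --pt "0 0 0 0 0"

```text
t: 16.6
ee_pos: [0.6095, -0.0932, 0.1873]
orientation: [1.0, 0.017, 0.0, 0.0]
force: [-0.1, -0.9, -3.1]
grip_width: 0.0586
grip_force: 65.6
```

Run:
```python
from h import *
print(pose(),goto((.6095,-.0921),.1829,2.0))
im=robot.snapshot("scene");cv2.imwrite("pics/s8.png",im[:,:,::-1]);i=im.astype(int).sum(2)
for r in range(212,270,4):print(r,"L",i[r,286:298].tolist(),"R",i[r,314:324].tolist())
a=im[150:290,240:380,::-1];cv2.imwrite("pics/c8.png",cv2.resize(a,(600,600),interpolation=cv2.INTER_CUBIC))
```

```text
(16.6, array([ 0.6095, -0.0932,  0.1873]), 'toolx deg', np.float64(1.97)) (array([ 0.1, -1.1,  4.4]), 'turn', np.float64(-0.0), 'q6', np.float64(1.2))
212 L [475, 469, 464, 460, 461, 456, 458, 461, 452, 467, 568, 609] R [421, 319, 296, 304, 312, 378, 473, 460, 461, 467]
216 L [276, 235, 269, 389, 468, 474, 470, 476, 473, 468, 445, 460] R [318, 322, 323, 316, 323, 407, 500, 478, 480, 486]
220 L [501, 508, 395, 243, 258, 316, 314, 321, 319, 314, 310, 311] R [322, 320, 323, 317, 322, 408, 470, 462, 452, 443]
224 L [512, 494, 359, 241, 262, 324, 312, 312, 311, 311, 315, 310] R [313, 314, 315, 311, 326, 427, 467, 459, 456, 452]
228 L [270, 370, 352, 251, 266, 338, 305, 309, 314, 309, 314, 309] R [293, 333, 437, 491, 483, 464, 434, 401, 414, 421]
232 L [275, 295, 263, 251, 263, 332, 313, 316, 318, 319, 312, 297] R [315, 320, 317, 314, 295, 414, 721, 689, 682, 608]
236 L [469, 270, 247, 256, 275, 299, 360, 481, 486, 458, 379, 306] R [319, 319, 323, 317, 289, 409, 726, 685, 681, 679]
240 L [501, 506, 513, 385, 239, 268, 328, 320, 319, 320, 318, 323] R [318, 325, 317, 313, 285, 413, 729, 695, 689, 685]
244 L [502, 509, 497, 363, 240, 261, 327, 321, 324, 320, 320, 318] R [318, 327, 318, 311, 314, 484, 716, 681, 672, 675]
248 L [494, 518, 500, 356, 244, 263, 330, 321, 320, 318, 316, 316] R [321, 321, 313, 305, 319, 486, 694, 667, 663, 667]
252 L [282, 255, 270, 326, 250, 267, 339, 318, 316, 316, 320, 318] R [451, 333, 311, 303, 344, 575, 698, 674, 669, 673]
256 L [268, 262, 271, 297, 286, 268, 335, 313, 313, 321, 330, 338] R [321, 327, 318, 302, 355, 597, 687, 674, 672, 676]
260 L [268, 266, 267, 266, 263, 269, 342, 320, 316, 320, 325, 319] R [323, 321, 318, 304, 361, 617, 678, 664, 656, 656]
264 L [267, 265, 266, 266, 257, 269, 341, 324, 328, 321, 320, 316] R [325, 322, 322, 297, 381, 657, 676, 661, 667, 671]
268 L [266, 263, 266, 268, 259, 260, 345, 321, 319, 320, 321, 319] R [319, 316, 311, 300, 397, 666, 680, 666, 658, 661]
```

View pics/c8.png

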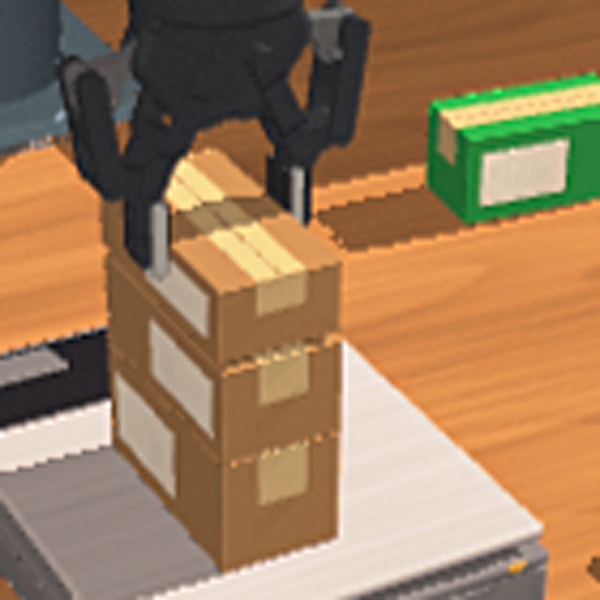

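The thin carton's near edge is about 0.6 px left of the medium's, roughly 1.4 mm towards −y. I'll correct that and lower.

Call:
arm_command --pt "0 -1.4 0 0 0" --pt "0 0 2 0 0" --pt "0 0 1 0 0" --pt "0 0 0.5 0 0" --pt "0 0 0 0 0" --pt "0 0 0 0 0"

```text
t: 17.4
ee_pos: [0.6093, -0.0917, 0.1835]
orientation: [1.0, 0.017, 0.0, 0.0]
force: [1.1, 0.2, -2.6]
grip_width: 0.0588
grip_force: 65.6
```

Call:
arm_command --pt "0 0 0.5 0 0" --pt "0 0 0.4 0 0" --pt "0 0 0 0 0" --pt "0 0 0 0 0"

```text
t: 17.9
ee_pos: [0.6093, -0.0917, 0.183]
orientation: [1.0, 0.017, 0.0, 0.0]
force: [-0.9, -0.1, 0.6]
grip_width: 0.0586
grip_force: 66.0
```

Call:
arm_command --pt "0 0 0 0 1" --pt "0 0 0 0 1" --pt "0 0 0 0 1" --pt "0 0 0 0 1" --pt "0 0 -20 0 1" --pt "0 0 -40 0 1" --pt "-40 0 -20 0 1" --pt "-50 0 0 0 0" --pt "-50 0 0 0 0" --pt "0 0 0 0 0" --pt "0 0 0 0 0"

```text
t: 19.27
ee_pos: [0.4701, -0.0968, 0.2632]
orientation: [1.0, 0.017, 0.001, 0.0]
force: [0.7, -0.3, 0.2]
grip_width: 0.0125
grip_force: 0.0
```

Run:
```python
from h import *
print(pose(),goto((.438,-.139),.09,2.0))
im=robot.snapshot("scene");cv2.imwrite("pics/s9.png",im[:,:,::-1]);i=im.astype(int).sum(2)
for r in(220,224,228,232,236,240,246,250):print(r,"L",i[r,286:298].tolist(),"R",i[r,314:324].tolist())
w=robot.snapshot("wrist");cv2.imwrite("pics/w9.png",w[:,:,::-1])
k=cam("wrist");p=proj(k,[(.438,-.139,.048)])[0];print(p)
g=w.astype(int).sum(2);u,v=p.round().astype(int);print(g[v,u-80:u+80:4].tolist(),g[v-40:v+40:2,u].tolist())
```

```text
(19.275, array([ 0.4701, -0.0968,  0.2632]), 'toolx deg', np.float64(1.96)) (array([-33.8,  41. , 173.2]), 'turn', np.float64(-0.0), 'q6', np.float64(1.1))
220 L [510, 505, 406, 256, 254, 312, 321, 288, 294, 307, 307, 310] R [320, 319, 317, 321, 310, 346, 475, 462, 449, 444]
224 L [497, 500, 495, 312, 249, 293, 313, 306, 309, 311, 307, 307] R [316, 319, 317, 318, 312, 351, 478, 457, 450, 444]
228 L [378, 504, 498, 319, 248, 295, 315, 305, 311, 311, 309, 306] R [314, 308, 314, 294, 289, 364, 460, 400, 410, 419]
232 L [257, 257, 253, 253, 261, 279, 314, 312, 308, 309, 310, 308] R [314, 310, 321, 316, 294, 408, 717, 688, 678, 603]
236 L [462, 271, 245, 261, 266, 288, 375, 346, 416, 460, 383, 307] R [318, 321, 315, 317, 292, 406, 717, 682, 677, 679]
240 L [498, 499, 504, 385, 241, 264, 327, 315, 318, 318, 316, 317] R [319, 320, 320, 313, 285, 407, 727, 690, 687, 681]
246 L [507, 502, 489, 360, 233, 256, 331, 318, 317, 318, 315, 315] R [319, 318, 316, 306, 312, 488, 711, 675, 669, 667]
250 L [244, 340, 483, 395, 236, 262, 337, 311, 316, 313, 314, 312] R [320, 307, 311, 344, 341, 495, 700, 673, 670, 671]
[361.93349988 238.91070291]
[332, 327, 330, 102, 109, 111, 105, 104, 108, 111, 109, 111, 108, 329, 331, 333, 330, 333, 332, 333, 328, 329, 328, 331, 328, 329, 328, 342, 110, 109, 108, 107, 336, 185, 233, 234, 236, 234, 237, 231] [108, 113, 110, 109, 103, 106, 114, 109, 110, 103, 108, 113, 110, 232, 328, 332, 333, 331, 331, 329, 328, 330, 327, 332, 331, 325, 340, 100, 107, 108, 152, 342, 287, 358, 347, 343, 341, 347, 361, 349]
```

The stack lines up, and the key centre checks out at (362,239), i.e. (0.438,−0.139). The camera sits on the tool's +x side, so I'll turn the wrist 60° to keep it clear of the column.

Call:
arm_command --pt "-34 41 0 0 0" --pt "0 0 0 10 0" --pt "0 0 0 10 0" --pt "0 0 0 10 0" --pt "0 0 0 10 0" --pt "0 0 0 10 0" --pt "0 0 0 10 0" --pt "0 0 50 0 0" --pt "0 0 50 0 0" --pt "0 0 0 0 0" --pt "0 0 0 0 0"

```text
t: 20.75
ee_pos: [0.4383, -0.1393, 0.1639]
orientation: [0.875, -0.485, 0.001, 0.0]
force: [0.4, 0.6, 1.1]
grip_width: -0.0001
grip_force: 0.0
```

Run:
```python
from h import *
print(pose(),goto((.438,-.139),.052,-58),robot.get_state()["grip_width"],robot.get_state()["force"])
# thin carton near top edge check in w9 (pose before)
K,E=cam("wrist");c=robot.get_calibration("wrist")["T_tool_cam"]
a=np.radians(1.96);T=np.eye(4);T[:3,:3]=np.array([[np.cos(a),np.sin(a),0],[np.sin(a),-np.cos(a),0],[0,0,-1]]);T[:3,3]=[.4701,-.0968,.2632]
k=(K,T@c);d=np.array([np.cos(a),np.sin(a)])
m=np.array([.6067,-.0922])-.06*d
for z in(.122,.17,.206):print(z,proj(k,[(*m,z)]).round(1))
g=cv2.imread("pics/w9.png").astype(int).sum(2)
for u in(280,345):print(g[80:190:2,u].tolist())
```

```text
(20.75, array([ 0.4383, -0.1393,  0.1639]), 'toolx deg', np.float64(-58.0)) (array([-6.000e-01,  1.000e-01,  1.119e+02]), 'turn', np.float64(0.0), 'q6', np.float64(2.03)) -0.00010748935515957044 [0.36382449 0.5546561  1.10783937]
0.122 [[320.  120.6]]
0.17 [[320.1 120.5]]
0.206 [[320.1 120.3]]
[378, 380, 377, 377, 376, 377, 377, 376, 376, 375, 376, 378, 377, 376, 374, 378, 379, 379, 377, 380, 318, 428, 518, 520, 519, 515, 520, 520, 523, 535, 525, 507, 512, 520, 516, 535, 539, 524, 519, 527, 524, 523, 434, 272, 210, 279, 330, 339, 97, 109, 84, 513, 440, 290, 291]
[373, 373, 372, 374, 374, 374, 370, 377, 376, 375, 373, 373, 373, 375, 374, 374, 373, 378, 373, 377, 335, 203, 529, 513, 515, 515, 525, 509, 510, 520, 524, 511, 523, 513, 511, 518, 530, 519, 511, 505, 520, 509, 444, 246, 211, 258, 328, 333, 85, 110, 111, 113, 107, 104, 100]
```

The near edge of the thin carton is at row 121 against 120.3 expected, so the column is flush. Now the key press.

Call:
arm_command --pt "0 0 40 0 0" --pt "0 0 40 0 0" --pt "0 0 20 0 0" --pt "0 0 8 0 0" --pt "0 0 2 0 0" --pt "0 0 0 0 0" --pt "0 0 0 0 0"

```text
t: 21.62
ee_pos: [0.4375, -0.1391, 0.0535]
orientation: [0.875, -0.485, 0.001, 0.0]
force: [0.1, -0.6, 0.0]
grip_width: 0.0
grip_force: 0.0
```

Call:
arm_command --pt "0 0 2 0 0" --pt "0 0 1.5 0 0" --pt "0 0 1 0 0" --pt "0 0 0 0 0"

```text
t: 22.12
ee_pos: [0.4371, -0.1388, 0.0483]
orientation: [0.875, -0.485, 0.0, -0.0]
force: [0.0, 1.1, 4.2]
grip_width: -0.0001
grip_force: 1.6
```

Call:
arm_command --pt "0 0 0.8 0 0" --pt "0 0 0 0 0"

```text
t: 22.38
ee_pos: [0.4372, -0.1388, 0.0476]
orientation: [0.875, -0.485, 0.0, -0.0]
force: [0.4, 0.7, 6.3]
grip_width: -0.0002
grip_force: 2.7
```

Call:
arm_command --pt "0 0 0.6 0 0" --pt "0 0 0 0 0" --pt "0 0 0 0 0"

```text
t: 22.75
ee_pos: [0.4372, -0.1388, 0.0473]
orientation: [0.875, -0.485, 0.001, -0.0]
force: [-0.8, 1.9, 9.0]
grip_width: -0.0
grip_force: 4.5
```

The force reads 9 N, past the 6 N where the key bottoms out, and it has been held. Now back off.

Call:
arm_command --pt "0 0 -5 0 0" --pt "0 0 -30 0 0" --pt "0 0 -50 0 0" --pt "0 0 -60 0 0" --pt "0 0 -50 0 0" --pt "0 0 0 0 0" --pt "0 0 0 0 0"

```text
t: 23.62
ee_pos: [0.4361, -0.1383, 0.2408]
orientation: [0.875, -0.485, -0.001, 0.0]
force: [-0.1, -0.0, -0.8]
grip_width: -0.0002
grip_force: 0.0
```

Run:
```python
from h import *
print(pose())
i=robot.snapshot("scene").astype(int);j=cv2.imread("pics/s9.png")[:,:,::-1].astype(int)
print("stack change",abs(i-j)[195:290,270:330].mean())
print(robot.finish_job())
```

```text
(23.625, array([ 0.4361, -0.1383,  0.2408]), 'toolx deg', np.float64(-58.02))
stack change 0.8662573099415205
the job is handed in; nothing more can be done
None
```

The medium and then the thin carton are stacked on the thick one, edges flush to about 1 mm in the camera images; I then pressed the record key (4 to 9 N for over half a second), withdrew the arm and handed the job in at about 24 s.

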